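Lock the whetstone in its holder with a tapped wedge

ROBOT

A 6-joint arm with a two-finger parallel gripper is mounted at the origin on a cart in front of the work surface, level with it; the furniture and walls round the work are solid. World frame = base frame: x ahead of the robot, y to its left, z up, the work surface at z = 0. Lengths are in mm, angles in rad, forces in N, time in s.
With the tool pointing down it reaches from about 350 to 875 mm from the base axis. Payload 4.2 kg.
Tool frame: the origin (TCP) lies between the finger pads; the fingertips stand 14 mm ahead of it and the grasp point (between the pads) lies 5 mm behind it; z points along the fingers, y is the line along which they close (so a half turn about z gives the same grasp; the last joint's range is limited). The gripper opens to 85 mm and grips with 20 to 120 N. Pads are 22 mm wide; open, the fingers measure 114 mm over their backs; the gripper's body (76 mm by 85 mm) begins 54 mm behind the grasp point. The pads swing forward as they close: fully open they stand 13 mm farther back than shut.
Start: joints at [-0.92, 0.385, 0.008, 0, -1.194, -0.259], TCP at [238.671, -577.612, 245.312] pointing down, gripper open.
Joint ranges: [-3.14, 3.14], [-1.21, 2.06], [-1.07, 1.41], [-3.16, 2.05], [-2.99, -0.16], [-3.1, 3.1]. Speed limits (rad/s): [2.79, 2.79, 3.14, 3.14, 3.14, 3.14].

INTERFACE

Orientations are given as a unit quaternion [x, y, z, w].
In Python, from bench import * gives the robot as it stands.
- The arm moves only by the tool carry_out, never from a script. Its argument "motion" is a list of rows, each a list of 7 numbers: the turn, a rotation vector about the tool's x, y, z in rad, then the shift along the tool's x, y, z in mm, then the opening, from -1 (shut) to 1 (fully open), so that 0 is half open. A call has 1 to 5 rows; each row is the pose to reach, as a shift and turn from the pose commanded when the call began, along the tool's axes at that moment; what a row does not reach only later rows make up. A row lasts 1/8 s, in which the tool goes at most 62.5 mm and 10.7 degrees, less where a joint would pass 70% of its speed; a pose out of reach is approached as far as the arm can. A call with a gripper value outside its range is refused whole. The fingers move at their own pace and stop on an object; the grip force is fixed at half the most. Time passes only in rows, so rows that repeat a pose let the fingers close. It gives the time, the measured TCP pose, the force, the opening and the grip force at its end, in the units of the state.
- read_state(): the state, without advancing time (a new reading comes with each control period).
- get_image(name): name is "scene" or "side" or "wrist"; returns a dict with "color" (420x560x3 uint8, blue, green, red), "mtx" (3x3 intrinsics, pixels), "position" and "orientation" of the camera in the world. Camera axes: x right, y down, z forward; pixel columns grow to the right and rows downward; lengths in mm; the calibration is good to about 2 mm. A picture is of the moment at which its call begins. There is no depth.
- job_done(): hands the job in; it is judged then, once.
The state is a dict: "clock": time; "joints": joint angles; "joint_vel": joint speeds; "joint_efforts": joint torques, N m; "position": TCP position; "ee_rot": TCP orientation; "contact_force": force on the tool from outside, world axes, zero at the start; "wrist_torque": the same for the moment, N m; "gripper_width": finger opening in mm; "grasp_force": force on a finger pad.
Only numpy, scipy, OpenCV 4.12 (cv2) and the standard library are available. Lean on these libraries where they do the work, as an engineer would, in place of code of your own. Each camera call takes 0.05 s, during which the arm holds its last target. There are 200 camera calls.

TASK

Lock the loose whetstone in its wooden holder. Start the wedge by hand, thin end first, in the gap between the stone and the slanted cleat and let go of it; then take the mallet and tap the wedge's thick end with separate light taps (hard blows split it) until a tap moves it forward no more and it grips the stone fast against the end stop. Leave the wedge in, lay the mallet down on the table clear of the holder, and leave the other things where they are.

Things in the scene. Friction and masses are not known exactly. Their poses are not given: they have to be found in the camera images.
- holder: wooden stone holder, fixed: board x -53 to 45, y -112 to 112, z 0 to 20 mm. The stone lies along y on the board between 7 mm high rails; behind it, at the -y end, a screwed-on end stop, set some mm differently each time. The wedge is driven along +x at the +y end, between stone and a 20 mm high cleat whose slanted face runs from x -42, y 89 to x 42, y 78.1 mm
- slot_mouth (a point): where the wedge goes in: on the holder's -x edge (x -53, y 77.5, z 20 mm in the holder's frame), on the board's top, about the middle of the 18 to 27 mm wide gap there, which narrows by 0.13 mm per mm towards +x; same axes as the holder
- whetstone: whetstone 50 (x) x 150 (y) x 24 mm high, 0.3 kg, lying loose on the board with 0.5 to 3 mm of play to the end stop; origin under its centre, axes as the holder's. Its +y end is square and faces the wedge; about 5 N on the wedge slides it back to the stop, after which the wedge binds
- wedge: loose hardwood wedge lying on the table, 150 mm long (x), 20 mm high, 0.06 kg: 29.5 mm thick (y) at the butt, x -75, and 10 mm at the thin end, x +75. Origin under its middle; the -y side is straight (y -9.9 mm) and goes to the stone, the +y side slants like the cleat. It balances 87 mm from the thin end: tips out if let go less far in. Home, 12 to 52 mm stand out; it holds by friction
- wedge_tip (a point): point on the wedge's thin end face, at x 75, y 0, z 10 mm in the wedge's frame: on the edge of the slanted side (the 10 mm thick end reaches from here to y -9.9 mm, the straight side)
- wedge_butt (a point): middle of the wedge's thick end face (29.5 x 20 mm), y 4.9 mm, 10 mm above its underside: the place to tap, along the wedge's +x
- mallet: small wooden mallet lying on the table, 0.22 kg: the head is a cylinder 45 mm across and 68 mm long along x with a flat striking face at each end; the handle, 18 mm across, runs from the head along +y to y 98 mm. Origin midway along it, on the table. Blows over 30 N split the wedge; a tap of 10 to 15 N that moves it by less than 1 mm shows that it is home
- mallet_head (a point): centre of the mallet head (x 0, y -76, z 22.5 mm in the mallet's frame); the faces lie 34 mm to either side along the mallet's x
- mallet_grip (a point): place to grip the mallet: on the handle's axis, 43 mm from the head's centre along the mallet's +y, 19.5 mm above the table when it lies; the fingers close along the mallet's x
- beeswax: bystander: wax cake 38 x 52 x 20 mm, near the table's right edge; origin under its centre
- awl: bystander: awl with a wooden handle, 130 mm long, lying near the vise; origin under its centre
- paste_jar: bystander: glazed jar with a cork lid, 62 mm across, 68 mm high; origin under its centre
- ferrule: bystander: small wooden sleeve standing upright, 18 mm across, 38 mm high; origin under its centre
- blank_0: bystander: bamboo stick 172 mm long, 11 mm thick, at the front of the table; origin under its centre
- blank_1: bystander: bamboo stick 165 mm long, 11 mm thick, beside the other; origin under its centre

How it is judged (in metres and radians):
On the way, in this order (a step that is already met when the one before it is completed fails the run):
1. the wedge is started in the gap, thin end first by at least 50 mm, and let go (x of wedge_tip in the frame of holder above 0 m and y of wedge_tip in the frame of holder between 0.063 and 0.088 m and z of wedge_tip in the frame of holder between 0.024 and 0.038 m and angle between the x axis of wedge and the x axis of holder, either way round below 0.15 rad and contact force between the fingers and wedge below 0.2 N and contact force between mallet and wedge below 0.1 N), for 0.2 s.
2. the mallet taps the wedge (contact force between mallet and wedge above 3 N and contact force between the fingers and wedge below 0.2 N).
3. the mallet comes off the wedge (contact force between mallet and wedge below 0.1 N), for 0.04 s.
4. a further tap of over 6 N meets a wedge that is tight, gripping the stone with over 8 N (contact force between mallet and wedge above 6 N and contact force between wedge and whetstone above 8 N).
5. the mallet is off again and the wedge stays tight (contact force between mallet and wedge below 0.1 N and contact force between wedge and whetstone above 8 N), for 0.2 s.
At the end, for the whole second after the job is handed in: the wedge lies at rest in the gap, square within 3 degrees, over 80 mm in, gripping the stone with over 8 N (only possible with the stone back on the end stop); the stone lies level between the rails; the mallet lies on the table, off wedge and holder (all of step 5 and x of wedge_tip in the frame of holder above 0.03 m and y of wedge_tip in the frame of holder between 0.063 and 0.088 m and z of wedge_tip in the frame of holder between 0.024 and 0.038 m and x of whetstone in the frame of holder between -0.006 and 0.006 m and angle between the x axis of wedge and the x axis of holder, either way round below 0.05 rad and angle between whetstone's own z axis and vertical below 0.05 rad and linear speed of wedge below 0.01 m/s and height (world z) of mallet_head below 0.04 m and linear speed of mallet below 0.02 m/s and contact force between mallet and holder below 0.1 N); the robot touches nothing.
It fails at once if the mallet hits or presses the wedge with over 30 N, which would split it (contact force between mallet and wedge above 30 N).
It fails at once if the wedge is driven tight with the gripper instead of the mallet (contact force between wedge and whetstone above 20 N and contact force between any of the fingers, the arm and wedge above 1 N).
It fails at once if a bystander is moved by over 30 mm (distance of any of beeswax, awl, paste_jar, ferrule, blank_0, blank_1 from where it was at the start of the episode above 0.03 m).
It also fails if it takes over 69 s, if anything falls off the work surface, if the arm or the gripper's body presses on something with over 40 N, if the wrist force passes 120 N, or if a joint passes its speed limit or range.

## Working session

There is one attempt and no reset: what is moved stays moved. The work goes in short steps, Python scripts to look and compute and a tool call to move; the robot and the scene stay as the last step left them, time stands still between calls to the robot, and variables do not carry over. Pictures are saved under pics/ and viewed, at most 10 in all, crops included, and the job is handed in when it is done.

Besides the shell and the picture viewer there is one more tool, called after ">>>" as name(argument=value, ...) on one line, values as JSON. carry_out: Moves the arm, as the interface text tells. Its arguments: {"type":"object","properties":{"motion":{"type":"array"}},"required":["motion"]}

```bash
ls; mkdir -p pics
python3 - <<'E'
from bench import *
import cv2
print(read_state())
for n in ("scene","side"):
    d=get_image(n); cv2.imwrite(f"pics/{n}0.png",d["color"]); print(n,d["mtx"],d["position"],d["orientation"])
E
```

```text
pics
{'clock': 0.0, 'joints': array([-9.20414838e-01,  3.85568977e-01,  6.62912242e-03, -5.13918715e-04,
       -1.19400640e+00, -2.58596028e-01]), 'joint_vel': array([ 1.13948661e-03,  5.67211600e-04,  3.47886180e-04,  4.18497880e-04,
       -9.33176710e-04,  5.17883326e-05]), 'joint_efforts': array([-1.24023518e-03, -3.92288411e+01,  1.88397878e+01,  4.18621480e+00,
       -4.73655018e-03, -1.70327394e-05]), 'position': array([ 238.45727758, -577.12147609,  244.21313371]), 'ee_rot': array([-1.94549161e-01,  9.80892151e-01,  1.07068902e-03, -2.57326000e-04]), 'contact_force': array([0.30778132, 0.31010363, 0.35335576]), 'wrist_torque': array([-0.11433844, -0.05392952,  0.00827148]), 'grasp_force': 0.0, 'gripper_width': 85.03008973158602}
scene [[470.79309871   0.         279.36295652]
 [  0.         470.79309871 213.43067447]
 [  0.           0.           1.        ]] [-117.65177105  634.7712787   783.96932084] [-0.43754705  0.81967411 -0.3233574   0.17923988]
side [[491.16963831   0.         287.8207833 ]
 [  0.         491.16963831 219.17109944]
 [  0.           0.           1.        ]] [  62.48616099 1156.78878301  746.01482648] [-0.17911863  0.86474242 -0.45660303  0.10793858]
```

View pics/scene0.png

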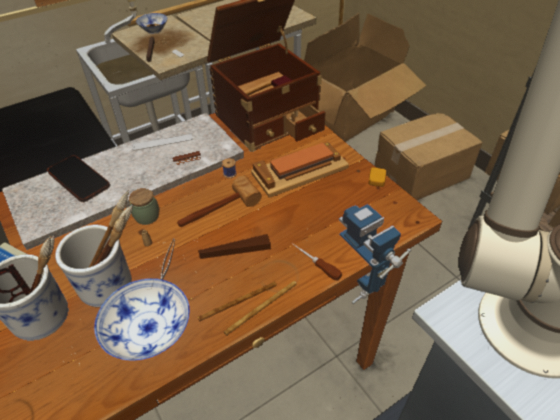

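View pics/side0.png

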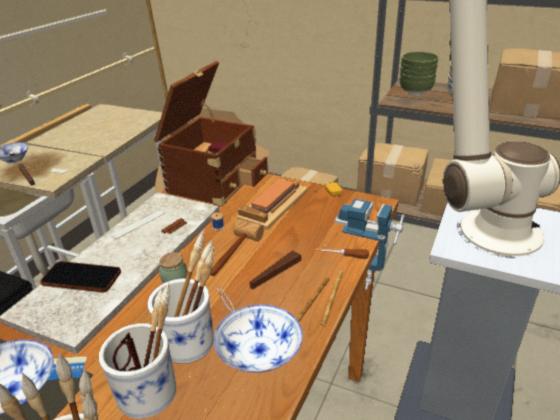

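The scene shows the holder near px (300,170), the mallet (head at 247,190, handle to 180,222), the wedge at (200–270,245) and the awl at (318,262). I'll zoom in to get corners.

```bash
cat > h.py <<'E'
from bench import *
import cv2, numpy as np
from scipy.spatial.transform import Rotation as R
def ray(d,uv):
    v=np.linalg.solve(d["mtx"],[uv[0],uv[1],1.]); return R.from_quat(d["orientation"]).apply(v)
def plane(d,uv,z):
    r=ray(d,uv); p=np.array(d["position"]); return p+r*(z-p[2])/r[2]
def proj(d,P):
    c=R.from_quat(d["orientation"]).inv().apply(np.array(P)-d["position"]); q=(d["mtx"]@c.T).T
    return q[...,:2]/q[...,2:]
E
python3 - <<'E'
from h import *
d=get_image("scene"); c=d["color"][135:285,165:365]
cv2.imwrite("pics/z1.png",cv2.resize(c,None,fx=4,fy=4,interpolation=cv2.INTER_CUBIC))
for n,uv in dict(wl=(200,250),wr=(270,243),mh=(247,190),mend=(180,222),hold=(300,170)).items(): print(n,plane(d,uv,15).round())
E
```

```text
wl [498. 436.  15.]
wr [432. 304.  15.]
mh [599. 261.  15.]
mend [595. 437.  15.]
hold [587. 116.  15.]
```

View pics/z1.png

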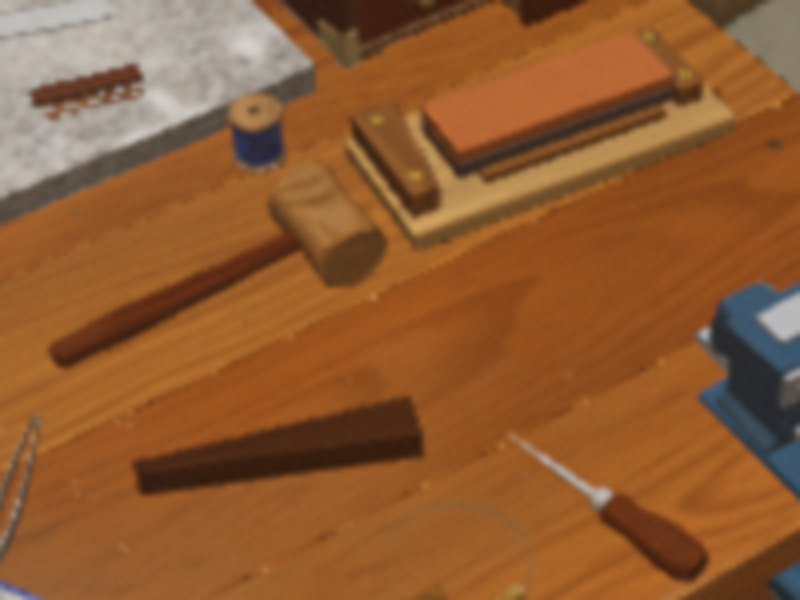

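Zoomed view: wedge butt is at right (415,420), thin end left (140,475). Its top edges are clear, and the mallet faces ±x with its near face at (355,260). Cleat is at left of the holder and the mouth is on the near edge (415,235).

```bash
cat >> h.py <<'E'
def down(yaw):  # tool pointing down, closing line (tool y) along world heading yaw
    y=np.array([np.cos(yaw),np.sin(yaw),0]); z=np.array([0,0,-1.]); return R.from_matrix(np.c_[np.cross(y,z),y,z])
def go(P,yaw,s=None):
    s=s or read_state(); r=R.from_quat(s["ee_rot"]); 
    best=min((((r.inv()*down(yaw+k*np.pi)).as_rotvec()) for k in(0,1)),key=np.linalg.norm)
    print("turn",best.round(3),"shift",r.inv().apply(np.array(P)-s["position"]).round(1))
E
python3 - <<'E'
from h import *
d=get_image("scene")
for n,u,v,z in [("holdNL",415,230,20),("holdFL",348,143,20),("holdNR",730,112,20),("wtipN",138,465,20),("wbutF",411,399,20),("wbutN",420,432,20),("mHeadNear",355,255,22),("mHeadFar",285,185,22),("mEnd",60,352,20),("stNL",458,155,44),("stFL",425,100,44),("stNR",672,75,44),("spool",257,165,0),("awltip",510,434,5)]:
    print(n,plane(d,(165+u/4,135+v/4),z).round(1))
s=read_state(); r=R.from_quat(s["ee_rot"]); print(r.as_matrix().round(3))
w=get_image("wrist"); q=R.from_quat(w["orientation"]); print("camintool",r.inv().apply(w["position"]-s["position"]),(r.inv()*q).as_matrix().round(2),w["mtx"][0,0])
E
```

```text
holdNL [558.7 225.7  20. ]
holdFL [646.  218.3  20. ]
holdNR [537.3   7.4  20. ]
wtipN [491.9 439.7  20. ]
wbutF [450.4 297.7  20. ]
wbutN [428.4 306.1  20. ]
mHeadNear [558.9 266.4  22. ]
mHeadFar [632.9 270.1  22. ]
mEnd [587.3 439.1  20. ]
stNL [576.5 183.4  44. ]
stFL [629.3 172.4  44. ]
stNR [563.7  34.4  44. ]
spool [680.2 264.8   0. ]
awltip [410.9 260.4   5. ]
[[-0.924 -0.382 -0.001]
 [-0.382  0.924  0.001]
 [ 0.     0.001 -1.   ]]
camintool [ 6.80043685e+01  9.08848339e-02 -1.27987796e+02] [[ 0.   -0.96 -0.27]
 [ 1.    0.    0.  ]
 [-0.   -0.27  0.96]] 362.56565199513926
```

>>> carry_out(motion=[[0,0,0,-34,48,3,1],[0,0,0,-69,96,6,1],[0,0,0,-103,144,9,1],[0,0,0,-138,191,11,1]])

```text
clock: 0.75
position: [293.3, -346.7, 234.2]
ee_rot: [-0.194, 0.981, -0.0, 0.0]
contact_force: [0.6, 1.2, -0.0]
gripper_width: 85.1
grasp_force: 0.0
```

>>> carry_out(motion=[[0,0,0,-34,48,3,1],[0,0,0,-69,96,6,1],[0,0,0,-103,144,9,1],[0,0,0,-138,191,11,1]])

```text
clock: 1.25
position: [347.9, -117.4, 223.6]
ee_rot: [-0.195, 0.981, -0.0, 0.001]
contact_force: [0.5, -0.1, -0.0]
gripper_width: 86.0
grasp_force: 0.0
```

>>> carry_out(motion=[[0,0,0,-34,48,3,1],[0,0,0,-69,96,6,1],[0,0,0,-103,144,9,1],[0,0,0,-138,191,11,1]])

```text
clock: 1.75
position: [402.4, 112.1, 212.6]
ee_rot: [-0.195, 0.981, 0.0, 0.0]
contact_force: [0.7, 0.2, -0.2]
gripper_width: 85.5
grasp_force: 0.0
```

>>> carry_out(motion=[[0,0,-0.15,-34,48,3,1],[0,0,-0.3,-69,96,6,1],[0,0,-0.45,-103,144,9,1],[0,0,-0.6,-138,191,11,1],[0,0,-0.65,-138,191,11,1]])

```text
clock: 2.38
position: [457.6, 342.9, 200.0]
ee_rot: [-0.5, 0.866, -0.0, -0.0]
contact_force: [-0.1, -0.8, -1.0]
gripper_width: 85.1
grasp_force: 0.0
```

Run:
```python
from h import *
s=read_state(); print(s["clock"],s["position"],s["joints"].round(2),R.from_quat(s["ee_rot"]).as_matrix().round(3),s["contact_force"])
d=get_image("wrist"); cv2.imwrite("pics/w1.png",cv2.resize(d["color"],(784,588)))
```

```text
2.375 [457.6426595  342.86230401 199.99450041] [ 0.93  0.33 -0.19  0.   -1.05 -1.45] [[-0.5   -0.866 -0.   ]
 [-0.866  0.5   -0.   ]
 [ 0.001 -0.    -1.   ]] [-0.1191561  -0.81114828 -0.99362291]
```

View pics/w1.png

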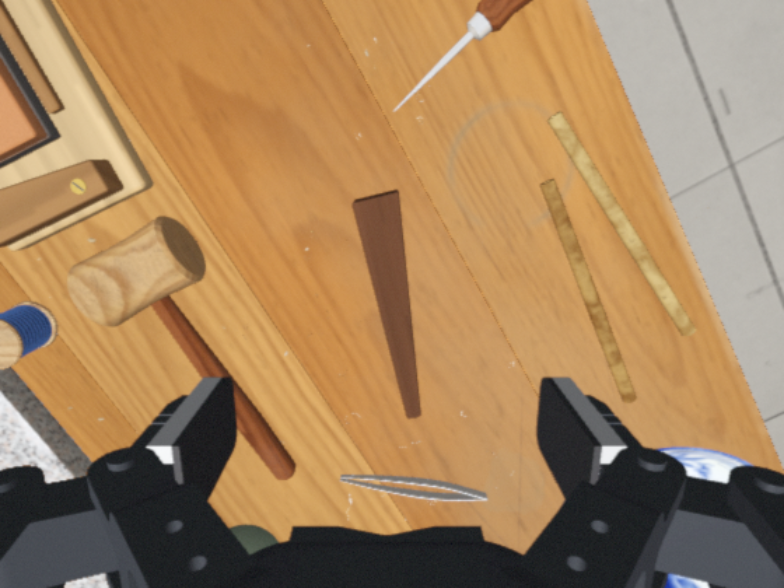

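Wrist view: wedge butt corners at (355,203),(399,193), thin end (408,417),(420,415); holder's near/+y corner at (152,185); mallet head (180,250)/(95,295), handle end (285,470).

Run:
```python
from h import *
d=get_image("wrist"); P=lambda u,v,z: plane(d,(u/1.4,v/1.4),z)[:2]
bs,bl,ts,tl=P(355,203,20),P(399,193,20),P(408,417,20),P(420,415,20)
print(bs,bl,ts,tl,"butt",np.linalg.norm(bs-bl),"len",np.linalg.norm(bs-ts),"tip",np.linalg.norm(ts-tl))
a=np.arctan2(*(ts-bs)[::-1]); b=np.arctan2(*(tl-bl)[::-1]); print("straight",np.degrees(a),"slant",np.degrees(b))
m=(bs+bl)/2; n=(ts+tl)/2; f=30/150; G=m+(n-m)*f
print("grasp",G); h=(a+b)/2
go([*G,60],h+np.pi/2); go([*G,16],h+np.pi/2)
print("corner",P(152,185,20),"along",[P(5,248,20),P(62,0,20)])
print("mallet",[P(*q) for q in ((180,247,22),(95,290,22),(165,305,20),(285,470,20))])
```

```text
[453.52270132 297.57594239] [427.75243465 305.64014826] [495.93268449 438.051967  ] [488.18265984 440.79502207] butt 27.00255655216269 len 146.73827095990964 tip 8.221145493720114
straight 73.20083326243147 slant 65.9097048888456
grasp [450.92158882 329.17113517]
turn [ 0.    -0.001 -0.171] shift [ 12.1  -0.3 140.5]
turn [ 0.    -0.001 -0.171] shift [ 12.1  -0.4 184.5]
corner [552.50729873 228.26829789] along [array([653.58785299, 213.63260898]), array([535.14649669, 125.07386413])]
mallet [array([559.3608381 , 266.88849489]), array([621.40205063, 262.40660193]), array([590.55737821, 292.18854934]), array([590.35522176, 431.00122748])]
```

>>> carry_out(motion=[[0,0,-0.17,12,0,60,1],[0,0,-0.17,12,0,120,0.4],[0,0,-0.17,12,0,160,0.2],[0,0,-0.17,12,0,184,0.2],[0,0,-0.17,12,0,184,0.0]])

```text
clock: 3.1
position: [450.2, 327.2, 15.9]
ee_rot: [-0.569, 0.822, -0.001, -0.002]
contact_force: [0.2, -0.3, 0.4]
gripper_width: 43.0
grasp_force: 0.0
```

>>> carry_out(motion=[[0,0,0,0,0,0,-0.3],[0,0,0,0,0,0,-1],[0,0,0,0,0,0,-1],[0,0,0,0,0,0,-1]])

```text
clock: 3.6
position: [451.8, 329.7, 19.1]
ee_rot: [-0.57, 0.822, 0.0, 0.002]
contact_force: [-0.1, -0.3, 7.0]
gripper_width: 24.6
grasp_force: 59.4
```

>>> carry_out(motion=[[0,0,0,0,0,-20,-1],[0,0,0,0,0,-60,-1],[0,0,0,0,0,-60,-1]])

```text
clock: 3.98
position: [452.6, 330.8, 80.9]
ee_rot: [-0.57, 0.822, 0.001, 0.004]
contact_force: [-0.8, 0.5, -0.6]
gripper_width: 24.2
grasp_force: 59.0
```

Run:
```python
from h import *
s=read_state(); print(s["clock"],s["position"],s["gripper_width"],s["grasp_force"],R.from_quat(s["ee_rot"]).as_matrix().round(3)[:2,1])
d=get_image("wrist"); cv2.imwrite("pics/w2.png",cv2.resize(d["color"],(784,588)))
```

```text
3.975 [452.59773513 330.76934444  80.88158777] 24.213928874603234 58.967588413506746 [-0.936  0.351]
```

View pics/w2.png

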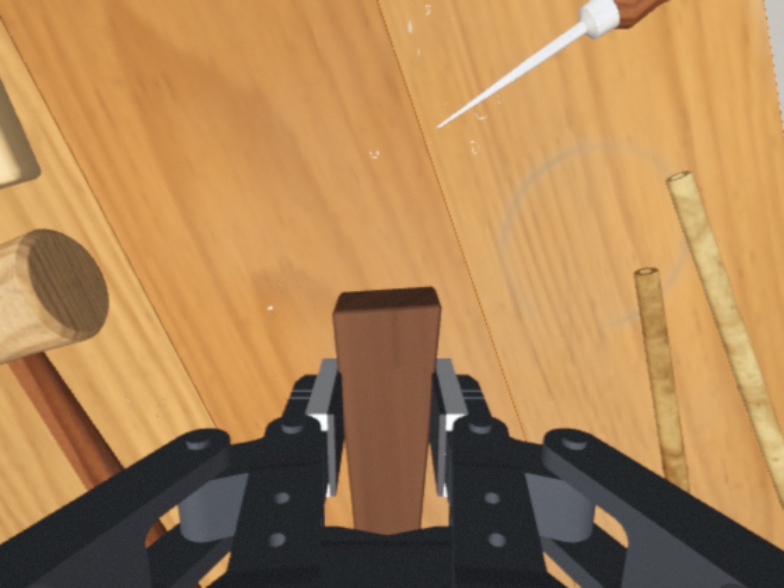

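Wedge is gripped squarely between the pads; top butt edge at (335,310)–(440,303), bottom butt edge (342,293)–(435,288), tilted by the expected half taper. Compute the wedge in the tool frame and the insertion targets.

Run:
```python
from h import *
s=read_state(); r=R.from_quat(s["ee_rot"]); d=get_image("wrist"); print(s["position"])
K=d["mtx"]; 
def edge(a,b):
    a=np.array(a)/1.4;b=np.array(b)/1.4
    c=[np.linalg.solve(K,[*p,1]) for p in(a,b)]; dep=29.5/np.linalg.norm(c[0]-c[1])
    return [r.inv().apply(R.from_quat(d["orientation"]).apply(x*dep)+d["position"]-s["position"]).round(1) for x in c]
print(edge((335,310),(440,303)),edge((342,293),(435,288)))
for n in("scene","side"):
    e=get_image(n); t=s["position"]; q=proj(e,t); print(n,q)
    c=e["color"]; u,v=q.astype(int)
    cv2.imwrite(f"pics/{n}2.png",cv2.resize(c[v-70:v+80,u-110:u+90],None,fx=4,fy=4,interpolation=cv2.INTER_CUBIC)); print(u-110,v-70)
# holder from scene: fit rectangle corners
e=get_image("scene")
```

```text
[451.5169703  329.67119684  79.03004775]
[array([ 25.8, -14.7,   7.9]), array([27.7, 14.7,  8.4])] [array([ 25.5, -14.3,  27. ]), array([27. , 15.1, 27.4])]
scene [253.32146309 222.06115374]
143 152
side [287.02348252 237.0556651 ]
177 167
```

View pics/scene2.png

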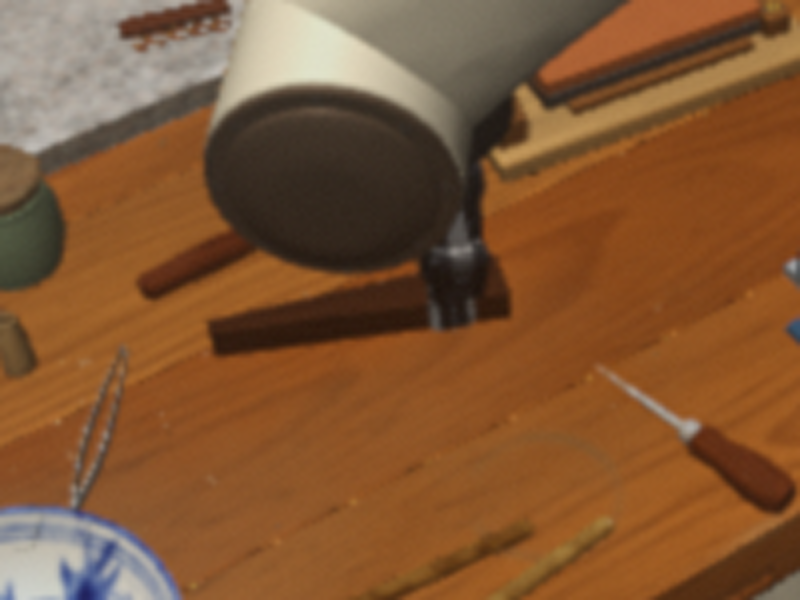

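Scene crop shows the held wedge level; near bottom butt corner at (508,315), near bottom thin corner at (213,353) in the crop.

Run:
```python
from h import *
s=read_state(); r=R.from_quat(s["ee_rot"]); e=get_image("scene"); print(s["position"])
print("seen",(143+508/4,152+315/4),(143+213/4,152+353/4))
def W(p,b,xb): # wedge frame -> tool frame: butt mid at tool x=xb,y~0, butt tilt 3.7deg
    a=np.radians(3.7); X=np.array([-np.cos(a),np.sin(a),0]); Y=np.array([np.sin(a),np.cos(a),0])
    o=np.array([xb,0,b]); return s["position"]+r.apply(o+X*(p[0]+75)+Y*(p[1]-4.9)-np.array([0,0,p[2]]))
for b in (19,27):
    for xb in (27,30): print(b,xb,[proj(e,W(p,b,xb)).round(1) for p in((-75,19.6,0),(75,0,0))], W((0,-10,0),b,xb).round(1))
for b,p in((19,(508,315)),(27,(508,315))):
    print(plane(e,(143+p[0]/4,152+p[1]/4),s["position"][2]-b))
```

```text
[450.46480452 328.29884863  76.30257825]
seen (270.0, 230.75) (196.25, 240.25)
19 27 [array([269.5, 232. ]), array([195.2, 241.7])] [477.  370.4  57.2]
19 30 [array([270.9, 231.7]), array([196.7, 241.4])] [475.9 367.6  57.2]
27 27 [array([269.6, 234.6]), array([195.8, 244.3])] [477.  370.4  49.2]
27 30 [array([271. , 234.3]), array([197.3, 244. ])] [475.9 367.6  49.2]
[429.20023772 304.47684689  57.30257825]
[435.22062618 300.8405783   49.30257825]
```

Run:
```python
from h import *
go([575,250,190],np.radians(159.4))
```

```text
turn [ 0.001 -0.002  0.   ] shift [  29.8 -144.  -113.8]
```

>>> carry_out(motion=[[0,0,0,0,0,-60,-1],[0,0,0,0,-30,-114,-1],[0,0,0,15,-80,-114,-1],[0,0,0,30,-135,-114,-1],[0,0,0,30,-144,-114,-1]])

```text
clock: 4.9
position: [577.1, 247.8, 189.8]
ee_rot: [-0.568, 0.823, -0.0, -0.001]
contact_force: [0.4, 0.3, -1.4]
gripper_width: 24.5
grasp_force: 59.1
```

>>> carry_out(motion=[[0,0,0,0,0,0,-1],[0,0,0,0,0,0,-1]])

```text
clock: 5.15
position: [574.4, 250.9, 190.8]
ee_rot: [-0.57, 0.822, 0.0, -0.001]
contact_force: [-0.4, 0.7, -0.5]
gripper_width: 24.6
grasp_force: 59.1
```

Run:
```python
from h import *
s=read_state(); print(s["clock"],s["position"],s["joint_vel"].round(3))
d=get_image("wrist"); cv2.imwrite("pics/w3.png",cv2.resize(d["color"],(784,588))); np.save("w3.npy",d,allow_pickle=True)
```

```text
5.15 [574.35042832 250.85506905 190.80489723] [ 0.01  -0.009  0.003  0.001 -0.001  0.003]
```

View pics/w3.png

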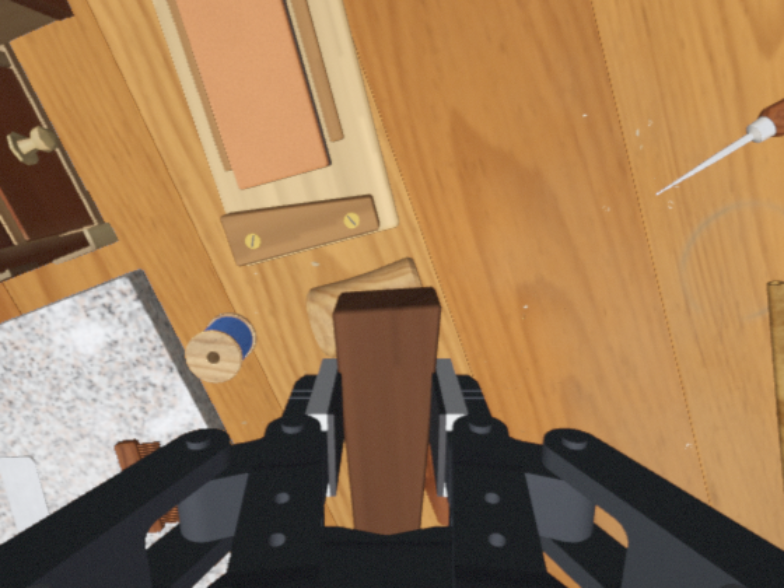

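Clear view of the slot: cleat slanted edge (375,197)–(222,216), stone +y end (329,162)–(241,188), board's mouth corner (396,226).

```bash
cat > hold.py <<'E'
from h import *
d=np.load("w3.npy",allow_pickle=True).item()
P=lambda u,v,z: plane(d,(u/1.4,v/1.4),z)[:2]
cn,cf=P(375,197,40),P(222,216,40); sn,sf=P(329,162,44),P(241,188,44); s2=P(292,10,44)
hd=lambda a,b: np.degrees(np.arctan2(*(b-a)[::-1]))
if __name__=="__main__":
    print("cleat",cn,cf,np.linalg.norm(cf-cn),"hold x head",hd(cn,cf)+7.4)
    print("stone",sn,sf,np.linalg.norm(sf-sn),hd(sn,sf),"long side",hd(s2,sn)-90)
    print("edge corner",P(396,226,20),P(362,68,20),hd(P(362,68,20),P(396,226,20))-90)
E
python3 hold.py
```

```text
cleat [564.21346665 206.2305395 ] [646.12712192 186.59518409] 84.23416231734667 hold x head -6.079911023861335
stone [580.18951212 180.6672564 ] [628.95876199 176.7245438 ] 48.92836309542204 -4.621981407378736 long side -7.962592054688955
edge corner [559.52808101 227.66644275] [547.29246797 140.66064943] -8.005002244335614
```

Run:
```python
from hold import *
def fit(d,img,z,roi):
    h=cv2.cvtColor(img,cv2.COLOR_BGR2HSV); m=cv2.inRange(h,(5,110,150),(13,190,255)); k=np.zeros_like(m); x0,y0,x1,y1=roi; k[y0:y1,x0:x1]=m[y0:y1,x0:x1]
    k=cv2.morphologyEx(k,cv2.MORPH_OPEN,np.ones((3,3)))
    c=max(cv2.findContours(k,0,1)[0],key=cv2.contourArea)[:,0]
    ok=(c[:,1]>y0+2)
    w=np.array([plane(d,p,z)[:2] for p in c[ok]],np.float32)
    cx,cy=w.mean(0); print("n",len(w),"bbox",c.min(0),c.max(0),"ctr",cx,cy,"rect",cv2.minAreaRect(w))
    # long near side (low x): bin along y, take min x ; end side: bin along x, take max y
    ys=np.arange(w[:,1].min()+12,w[:,1].max()-12,3); L=np.array([[w[abs(w[:,1]-y)<3][:,0].min(),y] for y in ys if (abs(w[:,1]-y)<3).any()])
    print("near side head",np.degrees(np.arctan(np.polyfit(L[:,1],L[:,0],1)[0])))
    xs=np.arange(w[:,0].min()+14,w[:,0].max()-14,2); E=np.array([[x,w[abs(w[:,0]-x)<3][:,1].max()] for x in xs if (abs(w[:,0]-x)<3).any()])
    p=np.polyfit(E[:,0],E[:,1],1); print("end head",np.degrees(np.arctan(p[0])),"end y at x=600",np.polyval(p,600))
fit(d,d["color"],44,(100,0,260,150))
e=get_image("scene"); fit(e,cv2.imread("pics/scene0.png"),44,(265,135,345,185))
```

```text
n 36 bbox [199 111] [208 121] ctr 601.395 173.21663 rect ((601.8859252929688, 172.7517852783203), (7.321227550506592, 6.6000800132751465), 66.66773986816406)Traceback (most recent call last):
  File "<stdin>", line 14, in <module>
  File "<stdin>", line 11, in fit
IndexError: too many indices for array: array is 1-dimensional, but 2 were indexed
```

Run:
```python
from hold import *
e=get_image("scene")
for dd,img,(u,v),roi in ((d,d["color"],(180,70),(100,0,260,150)),(e,cv2.imread("pics/scene0.png"),(300,160),(262,135,345,185))):
    f=img.copy(); hs=cv2.cvtColor(cv2.GaussianBlur(img,(3,3),0),cv2.COLOR_BGR2HSV); print("hsv",hs[v,u])
    c0=hs[v,u].astype(int); m=cv2.inRange(hs,tuple(map(int,np.clip(c0-[6,40,60],0,255))),tuple(map(int,np.clip(c0+[6,40,45],0,255))))
    k=np.zeros_like(m); x0,y0,x1,y1=roi; k[y0:y1,x0:x1]=m[y0:y1,x0:x1]; k=cv2.morphologyEx(cv2.morphologyEx(k,cv2.MORPH_CLOSE,np.ones((3,3))),cv2.MORPH_OPEN,np.ones((3,3)))
    c=max(cv2.findContours(k,0,1)[0],key=cv2.contourArea)[:,0]; c=c[c[:,1]>y0+1]
    w=np.array([plane(dd,p,44)[:2] for p in c],np.float32); r=cv2.minAreaRect(w); print(len(w),r,cv2.boxPoints(r).round(1).tolist())
```

```text
hsv [ 14 126 219]
319 ((603.924072265625, 133.51657104492188), (94.05143737792969, 54.394744873046875), 84.34215545654297) [[572.2000122070312, 89.4000015258789], [626.4000244140625, 84.0], [635.5999755859375, 177.60000610351562], [581.5, 183.0]]
hsv [ 12 180 184]
204 ((615.9815063476562, 97.22560119628906), (235.56044006347656, 140.50035095214844), 80.77725982666016) [[527.7999877929688, -7.800000190734863], [666.4000244140625, -30.299999237060547], [704.2000122070312, 202.1999969482422], [565.5, 224.6999969482422]]
```

```bash
cat >> h.py <<'E'
HD=np.radians(-6.0); HO=np.array([596.4,113.3,0]); HR=R.from_euler("z",HD)
def tcp_for(xt,y0,zb):  # wedge thin end at holder x=xt, straight side at y0, underside zb
    a=np.radians(3.7); rt=down(HD+np.pi/2-a)
    X=np.array([-np.cos(a),np.sin(a),0]); Y=np.array([np.sin(a),np.cos(a),0])
    tip=np.array([29,0.1,18.5])+X*150-Y*14.75   # straight-side thin bottom corner in tool
    return HO+HR.apply([xt,y0,zb])-rt.apply(tip), HD+np.pi/2-a
E
python3 - <<'E'
from h import *
for t in((-10,68,150),(-10,68,24),(42,67,21)):
    P,y=tcp_for(*t); print(t,P.round(1),np.degrees(y)); go(P,y)
d=get_image("scene")
for n,u,v,z in(("vise",345,215,60),("vise2",370,205,80),("awlend",165+690/4,135+570/4,10),("chest",275,148,0)): print(n,plane(d,(u,v),z).round())
E
```

```text
(-10, 68, 150) [474.5 207.3 168.5] 80.30000000000001
turn [ 0.    -0.     1.383] shift [76.  78.3 22.8]
(-10, 68, 24) [474.5 207.3  42.5] 80.30000000000001
turn [ 0.    -0.     1.383] shift [ 75.9  78.3 148.8]
(42, 67, 21) [526.1 200.9  39.5] 80.30000000000001
turn [ 0.    -0.     1.383] shift [ 63.9  27.7 151.8]
vise [376. 151.  60.]
vise2 [355. 103.  80.]
awlend [284. 238.  10.]
chest [709. 110.   0.]
```

>>> carry_out(motion=[[0,0,0.17,36,36,0,-1],[0,0,0.35,74,76,0,-1],[0,0,0.52,76,78,10,-1],[0,0,0.7,76,78,23,-1],[0,0,0.87,76,78,23,-1]])

```text
clock: 5.92
position: [474.4, 206.6, 167.8]
ee_rot: [-0.168, 0.986, -0.0, -0.001]
contact_force: [0.9, 0.4, 0.0]
gripper_width: 24.4
grasp_force: 59.1
```

>>> carry_out(motion=[[0,0,0.17,0,0,0,-1],[0,0,0.35,0,0,0,-1],[0,0,0.513,0,0,0,-1],[0,0,0.513,0,0,0,-1],[0,0,0.513,0,0,0,-1]])

```text
clock: 6.55
position: [475.4, 206.8, 168.5]
ee_rot: [0.084, 0.996, 0.0, 0.0]
contact_force: [-0.8, -0.2, -0.2]
gripper_width: 24.6
grasp_force: 59.1
```

Run:
```python
from h import *
s=read_state(); print(s["clock"],s["position"],s["joints"].round(2),s["joint_vel"].round(3))
for t in((-10,68,24),(42,67,21)):
    P,y=tcp_for(*t); go(P,y,s)
e=get_image("scene"); 
q=proj(e,HO+HR.apply([-10,72,150])); print(q); cv2.imwrite("pics/s4.png",cv2.resize(e["color"][110:260,170:370],None,fx=4,fy=4,interpolation=cv2.INTER_CUBIC))
```

```text
6.55 [475.38405677 206.79382815 168.51828819] [ 0.72  0.28 -0.36 -0.   -0.93 -2.46] [-0.005  0.003  0.001 -0.001 -0.    -0.01 ]
turn [0.    0.    0.001] shift [  1.    0.3 126. ]
turn [0.    0.    0.001] shift [-51.    2.6 129. ]
[273.66280395 133.85095313]
```

View pics/s4.png

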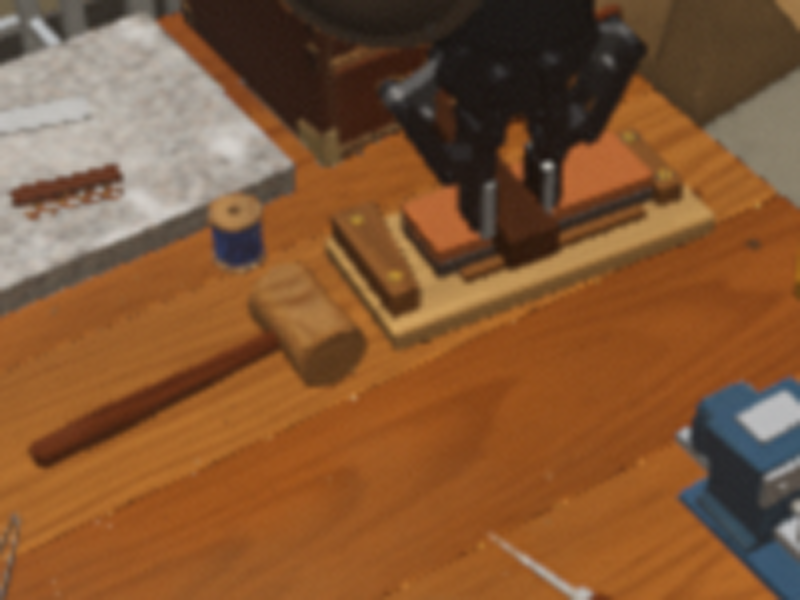

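The wedge hangs in line with the holder, level, with the gap visible at the cleat (400,300). Lowering and starting it.

>>> carry_out(motion=[[0,0,0,0,0,50,-1],[0,0,0,0,0,95,-1],[0,0,0,1,0,120,-1],[0,0,0,1,0,126,-1],[0,0,0,1,0,126,-1]])

```text
clock: 7.22
position: [475.0, 207.0, 42.7]
ee_rot: [0.085, 0.996, 0.0, 0.0]
contact_force: [0.3, 0.4, 0.3]
gripper_width: 24.5
grasp_force: 59.1
```

>>> carry_out(motion=[[0,0,0,-10,0,0,-1],[0,0,0,-22,1,1,-1],[0,0,0,-32,1,1,-1],[0,0,0,-40,2,2,-1],[0,0,0,-40,2,2,-1]])

```text
clock: 7.85
position: [515.0, 201.6, 40.1]
ee_rot: [0.086, 0.996, 0.0, 0.0]
contact_force: [0.2, 0.2, -0.9]
gripper_width: 24.3
grasp_force: 59.1
```

Run:
```python
from h import *
s=read_state(); print(s["clock"],s["position"],s["contact_force"],s["wrist_torque"])
P,y=tcp_for(42,67,20.5); go(P,y,s)
```

```text
7.85 [514.98447067 201.64997302  40.10941991] [ 0.24004208  0.24715663 -0.85358593] [0.04845305 0.06563729 0.02362175]
turn [ 0.     0.    -0.003] shift [-11.1   1.2   1.1]
```

>>> carry_out(motion=[[0,0,0,-6,0,0,-1],[0,0,0,-12,1,0,-1],[0,0,0,-12,1,1.5,-1],[0,0,0,-12,1,1.5,-1]])

```text
clock: 8.35
position: [526.6, 200.5, 39.0]
ee_rot: [0.086, 0.996, -0.0, 0.0]
contact_force: [1.1, -1.9, 0.7]
gripper_width: 24.6
grasp_force: 59.4
```

>>> carry_out(motion=[[0,0,0,0,0,1,-1],[0,0,0,0,0,2,-1],[0,0,0,0,0,2,-1]])

```text
clock: 8.72
position: [526.3, 200.6, 37.9]
ee_rot: [0.085, 0.996, -0.0, 0.0]
contact_force: [-2.0, -3.5, 8.2]
gripper_width: 24.5
grasp_force: 60.0
```

>>> carry_out(motion=[[0,0,0,0,0,-1,-1],[0,0,0,0,0,-1,-0.2],[0,0,0,0,0,-1,0.1],[0,0,0,0,0,-1,0.1],[0,0,0,0,0,-1,0.1]])

```text
clock: 9.35
position: [526.3, 200.9, 37.6]
ee_rot: [0.085, 0.996, -0.0, -0.0]
contact_force: [0.3, 0.6, 0.2]
gripper_width: 46.9
grasp_force: 0.0
```

>>> carry_out(motion=[[0,0,0,0,0,-30,0.2],[0,0,0,0,0,-90,0.3],[0,0,0,0,0,-145,0.3],[0,0,0,-30,0,-150,0.3],[0,0,0,-30,0,-150,0.3]])

```text
clock: 9.98
position: [557.3, 195.7, 188.7]
ee_rot: [0.086, 0.996, 0.001, 0.001]
contact_force: [-0.7, -0.3, -1.2]
gripper_width: 55.7
grasp_force: 0.0
```

Run:
```python
from h import *
s=read_state(); print(s["clock"],s["position"],s["contact_force"])
d=get_image("wrist"); cv2.imwrite("pics/w5.png",cv2.resize(d["color"],(784,588))); np.save("w5.npy",d,allow_pickle=True)
```

```text
9.975 [557.27308572 195.71326274 188.66194104] [-0.73856097 -0.27064237 -1.15311052]
```

View pics/w5.png

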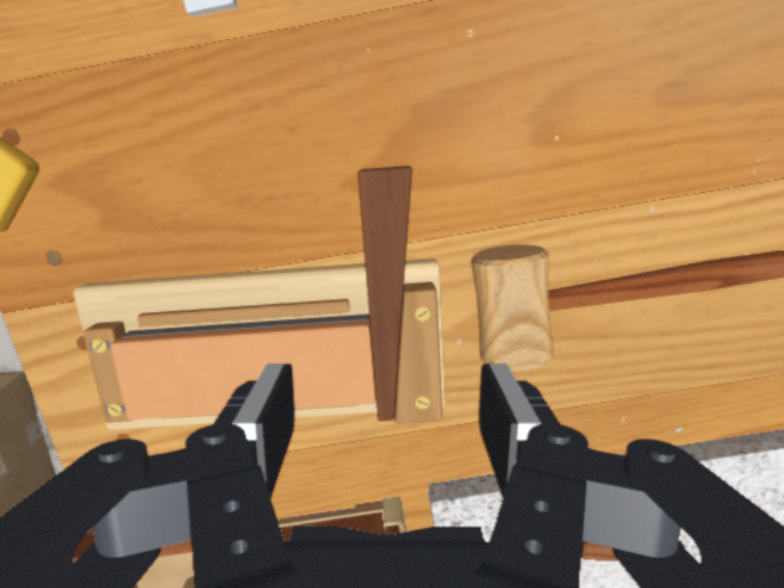

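Wedge lies in the slot, straight, butt at (359,172)–(410,167) and tip at (387,418); mallet head between (511,257) and (517,360), handle axis from (552,298) to (784,265).

```bash
cat > m.py <<'E'
from h import *
d=np.load("w5.npy",allow_pickle=True).item(); P=lambda u,v,z: plane(d,(u/1.4,v/1.4),z)
hd=lambda a,b: np.degrees(np.arctan2(*((b-a)[:2])[::-1]))
loc=lambda p: HR.inv().apply(p-HO).round(1)
b1,b2=P(359,172,40),P(410,167,40); t1,t2=P(377,420,40),P(396,417,40)
print("butt local",loc(b1),loc(b2),"tip",loc(t1),loc(t2),"head",hd(b1,t1))
fn,ff=P(511,257,22.5),P(517,352,26); ha,hb=P(552,298,20),P(770,266,20)
print("mallet near face",fn,"far",ff,"axis",hd(fn,ff),"handle",ha,hb,hd(ha,hb)-90)
for u in(473,549): print(P(u,262,25))
for n,u,v,z in (("board corner",437,262,20),("cleatnear",433,284,40),("cleat slanted",402,284,40)): print(n,P(u,v,z),loc(P(u,v,z)))
E
python3 m.py
```

```text
butt local [-106.6   68.3   40. ] [-107.4   95.4   40. ] tip [40.3 67.3 40. ] [39.1 79.  40. ] head -6.377519438214724
mallet near face [561.14963282 270.6804113   22.5       ] far [620.11656543 267.36725712  26.        ] axis -3.215876424544699 handle [591.30343376 293.1472847   20.        ] [593.67970124 423.29723816  20.        ] -1.0459855582301003
[559.70933288 247.88434836  25.        ]
[567.32256524 291.79009356  25.        ]
board corner [557.23951178 227.4253173   20.        ] [-50.9 109.4  20. ]
cleatnear [564.81305466 222.07130731  40.        ] [-42.8 104.9  40. ]
cleat slanted [561.83203177 204.88707193  40.        ] [-44.   87.5  40. ]
```

Run:
```python
from h import *
s=read_state(); r=R.from_quat(s["ee_rot"])
for z in(120,17):
    P=np.array([592.5,312,z]); print((r.inv()*down(np.radians(179))).as_rotvec().round(3), r.inv().apply(P-s["position"]).round(1))
```

```text
[ 1.000e-03 -0.000e+00 -1.726e+00] [-16.1 121.1  67.5]
[ 1.000e-03 -0.000e+00 -1.726e+00] [-16.1 121.1 170.5]
```

>>> carry_out(motion=[[0,0,-0.18,-6,50,0,0.3],[0,0,-0.36,-12,100,0,0.3],[0,0,-0.54,-16,121,0,0.3],[0,0,-0.72,-16,121,0,0.3],[0,0,-0.9,-16,121,0,0.3]])

```text
clock: 10.65
position: [591.1, 312.4, 186.0]
ee_rot: [-0.36, 0.933, -0.0, -0.002]
contact_force: [-1.0, 1.0, -0.3]
gripper_width: 55.7
grasp_force: 0.0
```

>>> carry_out(motion=[[0,0,-0.18,0,0,20,0.3],[0,0,-0.36,0,0,67,0.3],[0,0,-0.54,0,0,67,0.3],[0,0,-0.72,0,0,67,0.3],[0,0,-0.826,0,0,67,0.3]])

```text
clock: 11.28
position: [591.0, 311.8, 119.2]
ee_rot: [-0.703, 0.711, 0.0, -0.002]
contact_force: [0.4, 0.7, 0.5]
gripper_width: 55.5
grasp_force: 0.0
```

Run:
```python
from h import *
s=read_state(); print(s["clock"],s["position"],s["joints"].round(2)); go([592.5,312,17],np.radians(179),s)
d=get_image("wrist"); i=d["color"]; cv2.imwrite("pics/w6.png",i)
# handle silhouette: dark red rows near the grip
h=cv2.cvtColor(i,cv2.COLOR_BGR2HSV)
for y in (300,312,325,340):
    u,v=proj(d,[592.5,y,20]); print(y,(u.round(),v.round()), [tuple(h[int(v),int(u)+k]) for k in (-30,-20,-10,0,10,20,30)] if 0<=v<420 else None)
```

```text
11.275 [591.03752631 311.77300313 119.24300932] [ 0.73  0.56 -0.03 -0.   -0.98 -0.74]
turn [ 0.003 -0.002  0.006] shift [ -0.4  -1.7 102.2]
300 (np.float64(274.0), np.float64(201.0)) [(np.uint8(17), np.uint8(143), np.uint8(202)), (np.uint8(17), np.uint8(139), np.uint8(206)), (np.uint8(15), np.uint8(150), np.uint8(177)), (np.uint8(11), np.uint8(163), np.uint8(160)), (np.uint8(13), np.uint8(156), np.uint8(134)), (np.uint8(17), np.uint8(139), np.uint8(208)), (np.uint8(18), np.uint8(137), np.uint8(212))]
312 (np.float64(274.0), np.float64(218.0)) [(np.uint8(17), np.uint8(138), np.uint8(207)), (np.uint8(17), np.uint8(145), np.uint8(204)), (np.uint8(14), np.uint8(165), np.uint8(161)), (np.uint8(12), np.uint8(165), np.uint8(161)), (np.uint8(14), np.uint8(167), np.uint8(131)), (np.uint8(17), np.uint8(139), np.uint8(208)), (np.uint8(17), np.uint8(137), np.uint8(212))]
325 (np.float64(274.0), np.float64(237.0)) [(np.uint8(17), np.uint8(137), np.uint8(208)), (np.uint8(17), np.uint8(138), np.uint8(212)), (np.uint8(11), np.uint8(170), np.uint8(153)), (np.uint8(11), np.uint8(173), np.uint8(159)), (np.uint8(16), np.uint8(142), np.uint8(192)), (np.uint8(17), np.uint8(140), np.uint8(206)), (np.uint8(18), np.uint8(137), np.uint8(210))]
340 (np.float64(274.0), np.float64(258.0)) [(np.uint8(17), np.uint8(137), np.uint8(208)), (np.uint8(17), np.uint8(140), np.uint8(210)), (np.uint8(12), np.uint8(167), np.uint8(154)), (np.uint8(10), np.uint8(167), np.uint8(133)), (np.uint8(17), np.uint8(142), np.uint8(196)), (np.uint8(17), np.uint8(141), np.uint8(206)), (np.uint8(17), np.uint8(135), np.uint8(216))]
```

View pics/w6.png

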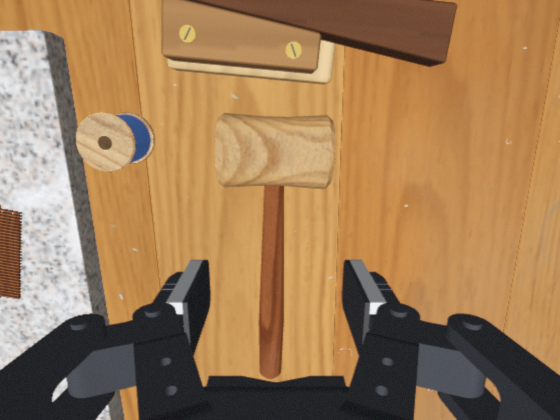

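Handle runs from (274,188) to (270,375), centred between the fingers; head spans cols 215–333, rows 113–188.

Run:
```python
from h import *
d=get_image("wrist"); P=lambda u,v,z: plane(d,(u,v),z)
a,b=P(274,192,21),P(270,370,11); print(a,b,"x head",np.degrees(np.arctan2(*(b-a)[:2][::-1]))-90)
print("head near/far side",P(274,113,25),P(274,188,25),"faces",P(218,150,35),P(333,150,35))
print("head top/bot edge",P(216,150,22.5),P(334,150,22.5))
b1=P(441,64,40);b2=P(457,3,40);print("butt",HR.inv().apply(b1-HO),HR.inv().apply(b2-HO))
```

```text
[592.23372078 294.19555691  21.        ] [596.79293155 437.01489519  11.        ] x head -1.8284278374101888
head near/far side [591.7310265 245.4338412  25.       ] [592.19480156 290.73930903  25.        ] faces [624.45005085 265.79314103  35.        ] [557.63425782 266.41607142  35.        ]
head top/bot edge [627.61659191 267.09008254  22.5       ] [555.02502694 267.76686104  22.5       ]
butt [-104.89728535   97.10468328   40.        ] [-106.70895771   67.63916088   40.        ]
```

>>> carry_out(motion=[[0,0,0.02,0,-2,50,0.3],[0,0,0.02,0,-2,90,0.2],[0,0,0.02,0,-2,102,0.1],[0,0,0.02,0,-2,102,-0.2],[0,0,0.02,0,-2,102,-0.5]])

```text
clock: 12.0
position: [595.2, 312.9, 20.7]
ee_rot: [-0.694, 0.72, -0.0, 0.001]
contact_force: [0.0, -0.3, -0.2]
gripper_width: 21.4
grasp_force: 0.0
```

>>> carry_out(motion=[[0,0,0,0,0,0,-1],[0,0,0,0,0,0,-1],[0,0,0,0,0,0,-1]])

```text
clock: 12.38
position: [595.2, 313.0, 21.0]
ee_rot: [-0.694, 0.72, -0.0, 0.002]
contact_force: [-1.4, 0.5, 6.9]
gripper_width: 16.5
grasp_force: 58.9
```

>>> carry_out(motion=[[0,0,0,0,0,-15,-1],[0,0,0,0,0,-45,-1],[0,0,0,0,0,-90,-1],[0,0,0,0,0,-90,-1]])

```text
clock: 12.88
position: [596.5, 313.6, 114.0]
ee_rot: [-0.694, 0.719, -0.001, 0.005]
contact_force: [0.7, -0.2, -3.2]
gripper_width: 16.3
grasp_force: 58.7
```

Run:
```python
from h import *
s=read_state(); print(s["clock"],s["position"],R.from_quat(s["ee_rot"]).as_matrix().round(3),s["contact_force"],s["wrist_torque"])
d=get_image("wrist"); i=d["color"]; cv2.imwrite("pics/w7.png",i); h=cv2.cvtColor(i,cv2.COLOR_BGR2HSV)
# expected head in the tool frame: centre 43 mm toward +x tool
r=R.from_quat(s["ee_rot"])
for dz in(-6,0,6,12):
    t=[proj(d,s["position"]+r.apply(p)).round() for p in ([43,-34,dz],[43,34,dz],[43+22,0,dz],[21,0,dz])]; print(dz,t)
for v in (100,130,160,190): print(v,[tuple(int(x) for x in h[v,u]) for u in range(180,381,10)])
```

```text
12.875 [596.51915354 313.55916661 113.96488186] [[-0.035 -0.999  0.008]
 [-0.999  0.035  0.005]
 [-0.006 -0.008 -1.   ]] [ 0.68154938 -0.23333769 -3.17551181] [ 0.0734849  -0.03502593 -0.01720013]
-6 [array([178., 186.]), array([377., 186.]), array([278., 120.]), array([277., 246.])]
0 [array([183., 183.]), array([372., 183.]), array([278., 120.]), array([277., 240.])]
6 [array([187., 180.]), array([368., 180.]), array([278., 119.]), array([277., 235.])]
12 [array([190., 177.]), array([364., 177.]), array([277., 119.]), array([277., 230.])]
100 [(17, 139, 207), (17, 142, 200), (16, 143, 193), (17, 139, 204), (17, 139, 202), (17, 136, 206), (16, 146, 196), (16, 152, 191), (16, 146, 195), (18, 137, 212), (18, 138, 211), (17, 140, 208), (17, 146, 195), (18, 138, 207), (17, 144, 199), (17, 141, 205), (17, 140, 209), (17, 137, 214), (15, 163, 191), (15, 165, 193), (16, 163, 197)]
130 [(17, 117, 194), (16, 125, 183), (18, 117, 194), (18, 111, 203), (16, 136, 178), (17, 128, 184), (17, 120, 198), (18, 116, 198), (17, 124, 193), (17, 132, 187), (17, 117, 199), (17, 117, 199), (17, 130, 186), (16, 134, 179), (17, 131, 189), (17, 125, 189), (17, 129, 190), (16, 126, 192), (17, 130, 188), (17, 121, 194), (16, 118, 164)]
160 [(17, 113, 197), (18, 102, 205), (18, 99, 211), (16, 123, 188), (17, 112, 193), (17, 105, 189), (18, 100, 206), (17, 95, 209), (16, 129, 178), (16, 111, 183), (17, 101, 199), (18, 98, 196), (17, 98, 201), (17, 98, 206), (18, 99, 208), (17, 98, 209), (17, 115, 199), (16, 112, 185), (16, 117, 190), (16, 117, 189), (17, 111, 198)]
190 [(17, 114, 199), (18, 107, 200), (17, 104, 204), (18, 100, 210), (16, 129, 184), (17, 118, 175), (18, 103, 200), (17, 95, 209), (18, 99, 211), (16, 133, 184), (15, 131, 179), (16, 103, 189), (17, 100, 197), (17, 99, 201), (17, 98, 204), (17, 103, 205), (17, 96, 210), (18, 102, 210), (18, 99, 206), (18, 97, 214), (18, 99, 208)]
```

```bash
cat > mh.py <<'E'
from h import *
s=read_state(); r=R.from_quat(s["ee_rot"]); d=get_image("wrist"); i=cv2.GaussianBlur(d["color"],(9,9),0); h=cv2.cvtColor(i,cv2.COLOR_BGR2HSV)
m=cv2.inRange(h,(12,60,120),(22,130,255)); k=np.zeros_like(m); k[60:290,130:430]=m[60:290,130:430]
k=cv2.morphologyEx(cv2.morphologyEx(k,cv2.MORPH_CLOSE,np.ones((9,9))),cv2.MORPH_OPEN,np.ones((25,25)))
c=max(cv2.findContours(k,0,1)[0],key=cv2.contourArea); print("rect",cv2.boundingRect(c),cv2.minAreaRect(c),cv2.contourArea(c))
for row in(120,140,160,180,200,220,240):
    u=np.nonzero(k[row])[0]; print(row,(u.min(),u.max()) if len(u) else None)
E
python3 mh.py
```

```text
rect (164, 119, 224, 121) ((275.5, 179.0), (120.0, 223.0), 90.0) 25120.5
120 (np.int64(177), np.int64(373))
140 (np.int64(168), np.int64(384))
160 (np.int64(164), np.int64(387))
180 (np.int64(164), np.int64(387))
200 (np.int64(165), np.int64(385))
220 (np.int64(171), np.int64(379))
240 None
```

```bash
cat >> h.py <<'E'
def mal(x,y,z,s=None):  # TCP for mallet head centre at holder-local x,y and height z
    yaw=HD+np.pi; rt=down(yaw); P=HO+HR.apply([x,y,z])-rt.apply([43,-.7,2]); print(P.round(1)); go(P,yaw,s)
E
python3 - <<'E'
from h import *
mal(-158,82,80); mal(-158,82,30)
E
```

```text
[451.6 254.2  82. ]
turn [0.001 0.001 0.068] shift [ 62.8 140.   27.1]
[451.6 254.2  32. ]
turn [0.001 0.001 0.068] shift [ 62.9 139.9  77.1]
```

>>> carry_out(motion=[[0,0,0.07,0,50,0,-1],[0,0,0.07,20,100,0,-1],[0,0,0.07,50,140,0,-1],[0,0,0.07,63,140,27,-1],[0,0,0.07,63,140,27,-1]])

```text
clock: 13.6
position: [449.9, 251.7, 79.5]
ee_rot: [-0.668, 0.744, -0.0, -0.004]
contact_force: [-0.7, -0.4, -1.4]
gripper_width: 16.4
grasp_force: 59.0
```

>>> carry_out(motion=[[0,0,0,0,0,25,-1],[0,0,0,0,0,50,-1],[0,0,0,0,0,50,-1],[0,0,0,0,0,50,-1]])

```text
clock: 14.1
position: [453.0, 255.0, 32.4]
ee_rot: [-0.669, 0.743, -0.0, 0.001]
contact_force: [0.0, 0.8, -1.9]
gripper_width: 16.4
grasp_force: 59.0
```

Run:
```python
from h import *
s=read_state(); print(s["clock"],s["position"],s["contact_force"]); mal(-158,82,30,s); mal(-142,82,30,s)
d=get_image("wrist"); r=R.from_quat(s["ee_rot"])
i=d["color"]; h=cv2.cvtColor(i,cv2.COLOR_BGR2HSV)
# wedge dark-brown mask on the far side of the face
m=cv2.inRange(h,(0,60,20),(14,190,125)); m[:, 330:]=0; m[260:]=0
n,l,st,ce=cv2.connectedComponentsWithStats(m); k=1+np.argsort(-st[1:,4])[:3]; print(st[k],ce[k])
print("expected butt px",[proj(d,HO+HR.apply([-108,y,40])).round() for y in(67.5,97)], "face px",proj(d,s["position"]+r.apply([43,-34.5,-20])).round())
```

```text
14.1 [453.04025706 255.02324741  32.44624121] [ 0.03566609  0.78132104 -1.94018023]
[451.6 254.2  32. ]
turn [-0.001  0.001 -0.001] shift [1.  1.3 0.4]
[467.5 252.5  32. ]
turn [-0.001  0.001 -0.001] shift [  0.9 -14.7   0.5]
[[   0  136  153   87 3114]
 [   0  152   54   34  811]
 [ 286  238    7   22  102]] [[108.63872832 169.08285164]
 [ 18.45006165 168.77435265]
 [289.55882353 246.7254902 ]]
expected butt px [array([126., 141.]), array([136., 226.])] face px [165. 195.]
```

>>> carry_out(motion=[[0,0,0,0.5,-2,0,-1],[0,0,0,1,-4,0,-1],[0,0,0,1,-6,0,-1],[0,0,0,1,-8,0,-1],[0,0,0,1,-9,0,-1]])

```text
clock: 14.78
position: [461.1, 252.2, 31.8]
ee_rot: [-0.669, 0.744, -0.0, 0.0]
contact_force: [0.1, 0.2, -2.5]
gripper_width: 16.6
grasp_force: 59.0
```

>>> carry_out(motion=[[0,0,0,0,-2,0,-1],[0,0,0,0,-4,0,-1],[0,0,0,0,-5,0,-1]])

```text
clock: 15.15
position: [466.1, 251.7, 31.8]
ee_rot: [-0.669, 0.744, -0.0, 0.0]
contact_force: [0.5, -0.4, -2.2]
gripper_width: 16.4
grasp_force: 59.0
```

```bash
cat > st.py <<'E'
from h import *
s=read_state(); p=HR.inv().apply(s["position"]+R.from_quat(s["ee_rot"]).apply([43,-34.7,2])-HO)
print(round(s["clock"],2),"face local",p.round(1),"F local",HR.inv().apply(s["contact_force"]).round(1),"T",s["wrist_torque"].round(2), s["gripper_width"])
E
python3 st.py
```

```text
15.15 face local [-109.4   81.    29.8] F local [ 0.6 -0.3 -2.2] T [ 0.04 -0.03 -0.02] 16.422113924071954
```

>>> carry_out(motion=[[0,0,0,0,-2,0,-1],[0,0,0,0,-4,0,-1],[0,0,0,0,-6,0,-1]])

```text
clock: 15.52
position: [471.3, 250.5, 31.5]
ee_rot: [-0.668, 0.744, 0.0, -0.001]
contact_force: [-2.5, -0.2, -0.9]
gripper_width: 16.6
grasp_force: 59.1
```

>>> carry_out(motion=[[0,0,0,0,-2,0,-1],[0,0,0,0,-4,0,-1],[0,0,0,0,-6,0,-1]])

```text
clock: 15.9
position: [476.7, 249.7, 31.4]
ee_rot: [-0.668, 0.744, 0.0, -0.002]
contact_force: [-6.0, 0.2, -1.2]
gripper_width: 16.6
grasp_force: 59.6
```

```bash
python3 st.py
```

```text
15.9 face local [-98.7  80.   29.4] F local [-6.  -0.4 -1.2] T [ 0.06  1.82 -0.25] 16.635391617026684
```

>>> carry_out(motion=[[0,0,0,0,6,0,-1],[0,0,0,0,6,0,-1],[0,0,0,0,2,0,-1],[0,0,0,0,-1,0,-1],[0,0,0,0,-4,0,-1]])

```text
clock: 16.52
position: [478.1, 250.0, 30.8]
ee_rot: [-0.667, 0.745, 0.002, -0.003]
contact_force: [-19.5, 11.5, 1.6]
gripper_width: 16.3
grasp_force: 60.9
```

>>> carry_out(motion=[[0,0,0,0,-2,0,-1],[0,0,0,0,-4,0,-1]])

```text
clock: 16.77
position: [479.0, 249.7, 30.0]
ee_rot: [-0.666, 0.746, 0.003, -0.005]
contact_force: [-27.4, 16.5, 3.1]
gripper_width: 16.3
grasp_force: 62.3
```

```bash
python3 st.py
```

```text
16.77 face local [-96.6  80.1  27.7] F local [-29.   13.6   3.1] T [ 4.55  7.62 -0.77] 16.32362306944957
```

>>> carry_out(motion=[[0,0,0,0,6,0,-1],[0,0,0,0,14,0,-1],[0,0,0,0,14,0,-1],[0,0,0,0,14,0,-1]])

```text
clock: 17.27
position: [472.6, 251.2, 32.0]
ee_rot: [-0.669, 0.744, -0.0, 0.001]
contact_force: [0.6, 0.9, -2.9]
gripper_width: 16.8
grasp_force: 59.2
```

```bash
python3 st.py
cat > butt.py <<'E'
from h import *
s=read_state(); d=get_image("wrist"); i=d["color"]; h=cv2.cvtColor(i,cv2.COLOR_BGR2HSV)
m=cv2.inRange(h,(0,60,20),(14,190,125)); m[:, 330:]=0; m[260:]=0
n,l,st,ce=cv2.connectedComponentsWithStats(m); k=1+np.argmax(st[1:,4]); M=(l==k)
u=[np.nonzero(M[v])[0].max() for v in range(st[k][1]+12,st[k][1]+st[k][3]-12,8)]; v=list(range(st[k][1]+12,st[k][1]+st[k][3]-12,8)); print(st[k])
print([HR.inv().apply(plane(d,(a,b),40)-HO)[:2].round(1).tolist() for a,b in zip(u,v)])
print("top/bottom sides",[[HR.inv().apply(plane(d,(c,np.nonzero(M[:,c])[0][j]),40)-HO)[:2].round(1).tolist() for j in(0,-1)] for c in (70,90,110)])
E
python3 butt.py
```

```text
17.27 face local [-102.9   81.2   30. ] F local [ 0.5  0.9 -2.9] T [0.06 0.01 0.01] 16.794558324702518
[   0  137  170   87 1903]
[[-100.3, 68.4], [-100.1, 71.0], [-99.6, 73.7], [-99.3, 76.4], [-99.1, 79.1], [-99.2, 81.8], [-99.0, 84.6], [-99.4, 87.4]]
top/bottom sides [[[-70.1, 64.9], [-66.1, 90.3]], [[-76.6, 64.9], [-73.0, 90.6]], [[-83.1, 64.6], [-79.7, 91.7]]]
```

>>> carry_out(motion=[[0,0,0,0,-2,0,-1],[0,0,0,0,-4,0,-1],[0,0,0,0,-6,0,-1],[0,0,0,0,-7.5,0,-1],[0,0,0,0,-8.5,0,-1]])

```text
clock: 17.95
position: [477.8, 249.7, 31.0]
ee_rot: [-0.668, 0.744, 0.001, -0.002]
contact_force: [-10.6, 5.1, -2.0]
gripper_width: 16.5
grasp_force: 60.0
```

```bash
python3 st.py
```

```text
17.95 face local [-97.6  80.2  28.9] F local [-11.1   3.9  -2. ] T [ 1.5   2.85 -0.26] 16.45063415459603
```

>>> carry_out(motion=[[0,0,0,0,-1,0,-1],[0,0,0,0,-2,0,-1],[0,0,0,0,-2,0,-1]])

```text
clock: 18.32
position: [478.2, 249.6, 30.6]
ee_rot: [-0.667, 0.745, 0.002, -0.004]
contact_force: [-13.7, 7.7, 1.0]
gripper_width: 16.4
grasp_force: 60.5
```

```bash
python3 st.py
```

```text
18.32 face local [-97.3  80.1  28.5] F local [-14.5   6.2   1. ] T [ 2.06  3.92 -0.46] 16.36727574380921
```

>>> carry_out(motion=[[0,0,0,0,5,0,-1],[0,0,0,0,12,0,-1],[0,0,0,0,12,0,-1],[0,0,0,0,12,0,-1]])

```text
clock: 18.82
position: [470.8, 251.3, 32.0]
ee_rot: [-0.669, 0.744, -0.0, 0.0]
contact_force: [-0.3, 0.8, -1.7]
gripper_width: 16.1
grasp_force: 59.3
```

```bash
python3 st.py; python3 butt.py
```

```text
18.82 face local [-104.7   81.1   30. ] F local [-0.4  0.7 -1.7] T [-0.01 -0.03 -0.04] 16.1499741564214
[   0  137  169   87 2131]
[[-102.5, 68.3], [-101.9, 70.9], [-101.4, 73.6], [-101.2, 76.3], [-100.9, 79.0], [-101.0, 81.7], [-100.8, 84.5], [-100.9, 87.3]]
top/bottom sides [[[-71.9, 64.8], [-71.6, 66.7]], [[-78.4, 64.8], [-78.1, 66.7]], [[-84.9, 64.8], [-82.7, 82.4]]]
```

Run:
```python
from h import *
go([595.5,314,114],np.radians(178)); go([595.5,314,24],np.radians(178))
```

```text
turn [-0.     0.    -0.071] shift [ -75.6 -117.4  -82. ]
turn [-0.     0.    -0.071] shift [ -75.6 -117.3    8. ]
```

>>> carry_out(motion=[[0,0,0,0,10,-10,-1],[0,0,0,0,10,-60,-1],[0,0,0,-30,0,-82,-1],[0,0,-0.07,-60,-45,-82,-1],[0,0,-0.07,-76,-95,-82,-1]])

```text
clock: 19.5
position: [573.5, 318.6, 115.6]
ee_rot: [-0.695, 0.719, 0.0, 0.001]
contact_force: [0.5, 0.4, -2.1]
gripper_width: 16.3
grasp_force: 59.4
```

>>> carry_out(motion=[[0,0,0,0,-22,0,-1],[0,0,0,0,-22,40,-1],[0,0,0,0,-22,70,-1],[0,0,0,0,-22,84,-1],[0,0,0,0,-22,86,-1]])

```text
clock: 20.12
position: [594.5, 315.9, 27.5]
ee_rot: [-0.694, 0.72, -0.0, -0.001]
contact_force: [-1.8, -0.2, -2.2]
gripper_width: 16.5
grasp_force: 59.5
```

>>> carry_out(motion=[[0,0,0,0,0,2,-1],[0,0,0,0,0,4,-1],[0,0,0,0,0,4,-1]])

```text
clock: 20.5
position: [595.1, 316.2, 24.5]
ee_rot: [-0.694, 0.72, -0.0, 0.001]
contact_force: [0.4, 0.7, -1.5]
gripper_width: 16.5
grasp_force: 59.5
```

Run:
```python
from h import *
s=read_state(); print(s["clock"],s["position"],s["contact_force"],s["wrist_torque"])
```

```text
20.5 [595.11333239 316.20306062  24.52186052] [ 0.42558136  0.68498508 -1.4696274 ] [ 0.05384435 -0.00598953  0.03084899]
```

>>> carry_out(motion=[[0,0,0,0,0,2,-1],[0,0,0,0,0,4,-1],[0,0,0,0,0,4,-1]])

```text
clock: 20.88
position: [595.1, 316.1, 21.0]
ee_rot: [-0.694, 0.72, -0.0, 0.0]
contact_force: [-2.5, -0.3, 4.2]
gripper_width: 16.4
grasp_force: 60.2
```

>>> carry_out(motion=[[0,0,0,0,0,0,-0.6],[0,0,0,0,0,0,-0.2],[0,0,0,0,0,0,0.1],[0,0,0,0,0,0,0.1],[0,0,0,0,0,0,0.1]])

```text
clock: 21.5
position: [594.9, 315.9, 19.6]
ee_rot: [-0.694, 0.72, 0.0, -0.0]
contact_force: [-0.2, -0.5, -0.1]
gripper_width: 46.9
grasp_force: 0.0
```

>>> carry_out(motion=[[0,0,0,0,0,-20,0.1],[0,0,0,0,0,-70,0.1],[0,0,0,0,0,-130,0.1],[0,0,0,0,0,-170,0.1],[0,0,0,0,0,-170,0.1]])

```text
clock: 22.12
position: [596.9, 317.3, 196.8]
ee_rot: [-0.694, 0.719, -0.001, 0.006]
contact_force: [0.9, -0.0, -0.2]
gripper_width: 47.1
grasp_force: 0.0
```

Run:
```python
from h import *
s=read_state(); d=get_image("wrist"); i=d["color"]; print(s["position"],s["contact_force"]); cv2.imwrite("pics/w9.png",i)
h=cv2.cvtColor(i,cv2.COLOR_BGR2HSV)
def loc(u,v,z): return HR.inv().apply(plane(d,(u,v),z)-HO)[:2].round(1)
m=cv2.inRange(h,(0,60,20),(14,190,125)); n,l,st,ce=cv2.connectedComponentsWithStats(m)
for k in 1+np.argsort(-st[1:,4])[:5]:
    c=cv2.findContours((l==k).astype(np.uint8),0,1)[0][0]; p=cv2.approxPolyDP(c,4,True)[:,0]
    print(st[k],[(q.tolist(),loc(*q,40).tolist()) for q in p][:8])
print("expected butt corners px",[proj(d,HO+HR.apply([-97,y,40])).round() for y in(65,94.5)],"mallet handle",[proj(d,[592+k,y,20]).round() for k,y in((0,295),(2,380))])
```

```text
[596.9097359  317.2645509  196.79413397] [ 0.86108164 -0.04280727 -0.22457161]
[ 191    0  210   62 6821] [([191, 1], [50.1, 67.5]), ([191, 14], [50.0, 75.6]), ([198, 21], [45.1, 79.8]), ([304, 39], [-31.0, 86.2]), ([382, 61], [-88.9, 96.9]), ([395, 57], [-97.9, 93.6]), ([399, 15], [-96.3, 66.2])]
[   0    0   93   22 1461] [([0, 21], [186.0, 89.5]), ([61, 18], [142.3, 84.6]), ([60, 10], [142.5, 79.5]), ([92, 8], [119.8, 76.6]), ([91, 0], [120.1, 71.6]), ([0, 0], [184.1, 76.0])]
[270 162  18 152 801] [([287, 162], [-25.8, 175.2]), ([279, 270], [-26.3, 268.0]), ([274, 276], [-22.4, 274.0]), ([270, 266], [-18.4, 264.9]), ([270, 290], [-19.9, 287.6]), ([279, 280], [-27.0, 277.5]), ([286, 194], [-27.1, 201.0]), ([284, 313], [-33.8, 309.3])]
[ 60 174  32  78 779] [([60, 174], [153.7, 197.7]), ([62, 188], [153.2, 209.1]), ([64, 175], [150.6, 198.2]), ([73, 178], [143.6, 200.2]), ([72, 251], [149.9, 263.5]), ([89, 249], [135.3, 260.6]), ([91, 220], [131.8, 234.6]), ([77, 217], [143.1, 232.8])]
[378 288  40  33  55] [([378, 288], [-113.2, 278.7]), ([404, 317], [-140.5, 305.3]), ([417, 320], [-152.5, 307.5]), ([404, 317], [-140.5, 305.3])]
expected butt corners px [array([400.,  13.]), array([394.,  58.])] mallet handle [array([283., 164.]), array([284., 258.])]
```

```bash
python3 -c "
from bench import *
print(job_done())"
```

```text
the job is handed in; nothing more can be done
None
```

The job is handed in at about 22 s of the 69 s limit, verdict not shown: the wedge seems home (about 97 mm in, unmoved by a roughly 14 N tap), the mallet is back on the table clear of the holder, but one earlier tap read about 29 N along the wedge (about 32 N in total at the wrist), right at the 30 N limit.

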